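# Load a wood-finish test coupon under the jig's spring clip

## Robot

A 6-joint arm with a two-finger parallel gripper is mounted at the origin on the work surface. World frame = base frame: x ahead of the robot, y to its left, z up, the work surface at z = 0. Lengths are in m, angles in degrees, forces in N, time in s.
With the tool pointing down it reaches from about 0.325 to 0.9 m from the base axis. Payload 6.1 kg.
Tool frame: the origin (TCP) lies at the very end of the fingers, on their centre line; the grasp point (between the pads) lies arm.grip_depth behind it (arm.grip_depth is the distance from the TCP to the grasp point, in m); z points along the fingers, y is the direction in which the jaws open and shut (so a half turn about z gives the same grasp; the last joint's range is limited). The gripper opens to 87 mm and grips with 3 to 60 N. Pads are 19 mm wide; open, the fingers measure 117 mm over their backs; the gripper's body (75 mm by 190 mm) begins 51 mm behind the grasp point.
Start: joints at [-72.027, 12.628, 87.462, -0, 79.91, -7.225], TCP at [0.266, -0.566, 0.223] pointing down, gripper open.
Joint ranges: [-170.65, 170.65], [-52.31, 119.04], [5.05, 147.46], [-71.25, 251.25], [11.57, 151.72], [-153.62, 153.62]. Speed limits (degrees/s): [147.25, 147.25, 172.46, 180, 180, 180].

## Interface

Orientations are given as [roll, pitch, yaw] about the fixed x, y, z axes, in that order (R = Rz(yaw) Ry(pitch) Rx(roll)).
In Python, from workcell import arm, optics gives the robot as it stands.
- The arm moves only by the tool arm_command, never from a script. Its argument "increments" is a list of rows, each a list of 3 entries, a list of its own where there are three numbers: the turn, a rotation vector about the tool's x, y, z each as a share of pi/2 rad, from -1 to 1, then the shift along the tool's x, y, z each as a share of 10 cm, from -1 to 1, then the opening, from 0 (shut) to 1 (fully open). A call has exactly 10 rows; each row is the pose to reach, as a shift and turn from the pose commanded when the call began, along the tool's axes at that moment; what a row does not reach only later rows make up. A row lasts 1/12 s, in which the tool goes at most 41.7 mm and 7.16 degrees, less where a joint would pass 70% of its speed; a pose out of reach is approached as far as the arm can. A call with a number of a shift or a turn outside -1 to 1 is refused whole. A call with a gripper value outside its range is refused whole. The fingers move at their own pace and stop on an object; the grip force is fixed at half the most. Time passes only in rows, so rows that repeat a pose let the fingers close, or fill a call up. It gives the time, the measured TCP pose, the force and the opening at its end, in the units of the state.
- arm.sense(): the state, without advancing time (a new reading comes with each control period).
- optics.capture(name): name is "scene" or "top"; returns a dict with "pixels" (400x640x3 uint8, red, green, blue), "fx", "fy", "cx", "cy" (pixels), "R" (3x3) and "t" (3): a world point X has camera coordinates R X + t. Camera axes: x right, y down, z forward; pixel columns grow to the right and rows downward; lengths in m; the calibration is good to about 2 mm. A picture is of the moment at which its call begins. There is no depth.
- arm.job_done(): hands the job in, once; it reports no verdict.
The state is a dict: "time_s": time; "q": joint angles; "qd": joint speeds; "joint_torque": joint torques, N m; "tool_pos": TCP position; "eef_rot": TCP orientation; "ft_force": force on the tool from outside, world axes, zero at the start; "wrist_torque": the same for the moment, N m; "opening": finger opening in m.
Only numpy, scipy, OpenCV 4.12 (cv2) and the standard library are available. Lean on these libraries where they do the work, as an engineer would, in place of code of your own. Each camera call takes 0.05 s, during which the arm holds its last target.

## Task

Load the dark wooden coupon into the finishing jig: with one fingertip hold the red thumb bar of the spring clip down, and while it is held push the coupon along its channel with the other fingertip, beneath the clip's raised nose, fully home against the stop. Then let the clip spring back so that its nose holds the coupon, and draw clear. Only press and push: do not pick the coupon up, and leave the other things on the bench where they are.

Things in the scene. Friction and masses are not known exactly. Their poses are not given: they have to be found in the camera images.
- jig: Fixed jig, plywood foot 190 x 130 x 8 mm (jig x -125 to +65, y -68 to +62 mm), white raised bed, steel hinge line. Origin on the bench directly below the hinge line. x: push direction, y: left of that, z up. Bed (channel floor) 24 mm above the bench, y -66 to -3 mm. Channel along x, centred on y = -34 mm, 49 mm wide between rails 5 mm high and 5 mm wide, open at the -x end.
- jig_axis (a point): Point on the clip's steel hinge line, 44 mm above the jig's origin. The line runs along jig x from -125 to +33 mm at y = 0; it is 10 mm wide and its end posts reach 50 mm above the bench. Nothing else stands between the thumb bar (left of it) and the channel (right of it).
- clip (a joint): Angle of the spring clip, a steel rocker on the hinge line (rad): 0 sprung shut, grows as the thumb bar is pressed down, hard stop at 0.52. The spring always drives it shut: about 3 N on the bar starts it, 7 N holds it at 0.4. Shut, the nose is 7 mm above the channel floor and blocks the coupon, which passes freely at 0.26 and more; with the nose resting on the coupon it reads about 0.20.
- thumb_bar (a point): Middle of the upper face of the red thumb bar, a plate 118 mm long (jig x -117 to +1 mm) and 34 mm wide (jig y about +17 to +51 mm). At rest it is 42 mm above the bench, outer edge tilted up 0.3 rad; at clip angle 0.3 level and 31 mm above the bench, at 0.4 about 28 mm. A fingertip can slide along its whole length while pressing; it opens the clip alike anywhere.
- nose (a point): Lowest point of the clip's steel nose, a round-bottomed tab 12 mm long (jig x = +10 to +22 mm) and 8 mm wide over the middle of the channel (jig y = -34 mm); it hangs from a flat arm that crosses from the hinge line, top about 49 mm above the bench at rest.
- stop (a point): Foot of the face of the aluminium stop that closes the channel, on the channel floor, mid-channel (jig x = +45, y = -34, z = 24 mm). The stop is 12 mm high, 8 mm thick.
- coupon: Dark brown wooden coupon, 60 mm long (its x) x 46 mm wide (its y) x 14 mm thick, about 40 g, loose, lying flat in the channel with its x along the jig's, short of the nose. Origin: centre of its underside. Home, against the stop, its origin is at jig x = +15 mm.
- spare: Spare coupon of paler wood, 60 x 46 x 14 mm, lying on the bench to the right of the jig. Bystander. Origin: centre of underside.
- finial: Small turned wooden finial, 36 mm wide, 54 mm tall, standing to the left of the jig. Bystander. Origin: centre of underside.
- tape: Cardboard tape ring, 90 mm across, 24 mm tall, lying flat. Bystander. Origin: centre of underside.
- mug: White mug, 80 mm across, 92 mm tall. Bystander. Origin: centre of underside.
- candlestick: Turned wooden candlestick, 100 mm across the foot, 186 mm tall. Bystander. Origin: centre of underside.
- tin: Grey tin with a paper label, 72 mm across, 100 mm tall. Bystander. Origin: centre of underside.
- gouge: Turning gouge with a wooden handle, 380 mm long, 25 mm thick, lying on the bench beyond the jig. Bystander. Origin: on the bench, below the tool, 11 mm from its middle towards the cutting end; x points to the cutting end.
Things that resemble listed ones, but are neither listed nor needed, are in the scene too. Several things look just like the jig: the one meant starts farthest to the robot's left.

How it is judged (in metres and radians):
On the way, in this order (a step that is already met when the one before it is completed fails the run):
1. a finger holds the thumb bar down, the clip open, with the coupon still short of the nose (value of joint clip above 0.22 rad and contact force between the fingers and clip above 0.5 N and x of coupon in the frame of jig below -0.018 m), for 0.1 s.
2. the coupon is pushed in beneath the nose while a finger still holds the thumb bar down (value of joint clip above 0.215 rad and contact force between the fingers and clip above 0.5 N and x of coupon in the frame of jig above 0 m), for 0.1 s.
At the end, for the whole second after the job is handed in: The coupon lies flat in the channel within 4 mm of the stop, at rest, and the clip has sprung back with its nose pressing on it (clip angle 0.15 to 0.25) (x of coupon in the frame of jig between 0.011 and 0.018 m and z of coupon in the frame of jig below 0.027 m and y of coupon in the frame of jig between -0.039 and -0.029 m and value of joint clip between 0.15 and 0.25 rad and contact force between clip and coupon above 1 N and linear speed of coupon below 0.01 m/s); the robot touches nothing.
It fails at once if the coupon is lifted (more than 10 mm off the channel floor, or tipped by more than 0.35 rad) (z of coupon in the frame of jig above 0.034 m or angle between coupon's own z axis and vertical above 0.35 rad).
It fails at once if a bystander is moved by more than 15 mm (distance of any of spare, finial, tape, mug, candlestick, tin, gouge from where it was at the start of the episode above 0.015 m).
It also fails if it takes over 42 s, if anything falls off the work surface, if the arm or the gripper's body presses on something with over 40 N, if the wrist force passes 120 N, or if a joint passes its speed limit or range.

## Working session

There is one attempt and no reset: what is moved stays moved. The work goes in short steps, Python scripts to look and compute and a tool call to move; the robot and the scene stay as the last step left them, time stands still between calls to the robot, and variables do not carry over. Pictures are saved under pics/ and viewed, and the job is handed in when it is done.

Besides the shell and the picture viewer there is one more tool, called after ">>>" by a JSON object that holds its "method" and its "body", one argument or row to a line. arm_command: Moves the arm, as the interface text tells. Its arguments: {"type":"object","properties":{"increments":{"type":"array"}},"required":["increments"]}

```bash
ls; mkdir -p pics; python3 - <<'E'
from workcell import arm, optics
import cv2
print(arm.sense(), arm.grip_depth)
for n in ("scene","top"):
    c=optics.capture(n); cv2.imwrite(f"pics/{n}0.png",c["pixels"][:,:,::-1])
    print(n,c["fx"],c["fy"],c["cx"],c["cy"],c["R"],c["t"])
E
```

```text
pics
{'time_s': 0.0, 'q': array([-7.20275214e+01,  1.26727323e+01,  8.75249075e+01, -1.07686061e-03,
        7.99089487e+01, -7.22253037e+00]), 'qd': array([ 0.01495777,  0.07043923, -0.03302542, -0.05296959,  0.06595334,
        0.05635283]), 'joint_torque': array([ 5.59577220e-04, -4.94608927e+01, -3.87382364e+01,  7.01119378e-02,
        5.71447809e-02, -1.59039464e-04]), 'tool_pos': array([ 0.26589036, -0.56495485,  0.22147229]), 'eef_rot': array([-1.79894124e+02, -1.23492102e-02,  2.51951872e+01]), 'ft_force': array([-0.13579656, -0.52215107, -0.63685055]), 'wrist_torque': array([-0.003351  , -0.04128504,  0.01267904]), 'opening': 0.08736125548154736} 0.0187
scene 460.0490885628143 460.0490885628143 320.16940739291795 203.99542137471926 [[-0.30952705  0.95086503 -0.00697844]
 [ 0.5201252   0.1631592  -0.83836081]
 [-0.79602938 -0.26312501 -0.54507105]] [ 0.17838333 -0.21271157  1.55734449]
top 461.15849571255956 461.15849571255956 315.76707999992544 201.04354555783556 [[ 0.02744942 -0.99961767 -0.00332457]
 [-0.9888891  -0.02666844 -0.14624346]
 [ 0.14609888  0.00730193 -0.98924304]] [-0.02006744  0.50534715  1.46869846]
```

View pics/scene0.png

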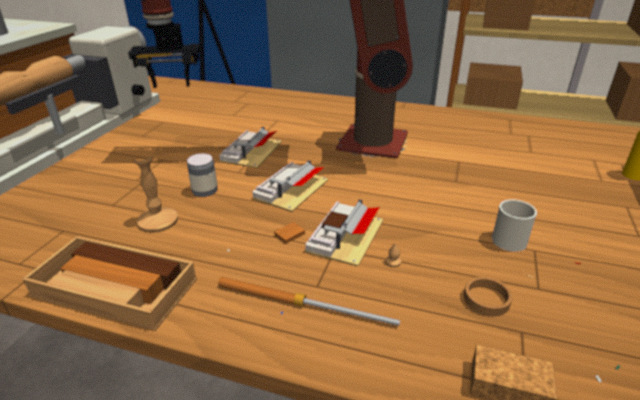

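View pics/top0.png

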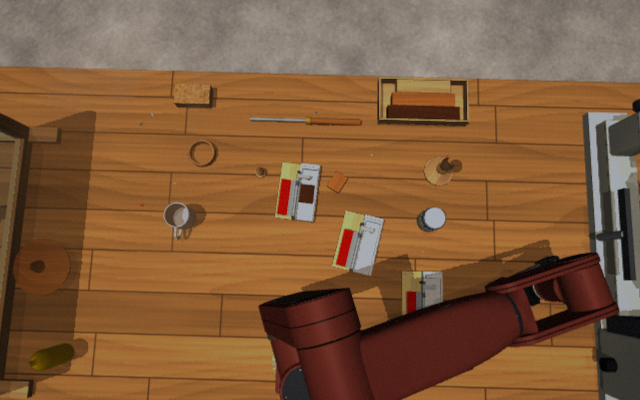

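Three jigs in the top view, at pixels (298,192), (358,242) and (422,290). The robot's left is image-left, so the one meant is (298,192), which also holds a dark coupon. I'll confirm it in a crop.

```bash
cat > h.py <<'E'
import numpy as np, cv2
from workcell import arm, optics
def ray(c,u,v,z):
    d=c["R"].T@np.array([(u-c["cx"])/c["fx"],(v-c["cy"])/c["fy"],1.]); o=-c["R"].T@c["t"]
    return o+d*(z-o[2])/d[2]
def proj(c,X):
    p=c["R"]@np.asarray(X,float)+c["t"]; return np.array([c["fx"]*p[0]/p[2]+c["cx"],c["fy"]*p[1]/p[2]+c["cy"]])
def crop(c,u0,v0,u1,v1,k,name):
    cv2.imwrite("pics/"+name,cv2.resize(c["pixels"][v0:v1,u0:u1,::-1],None,fx=k,fy=k,interpolation=cv2.INTER_CUBIC))
E
python3 - <<'E'
from h import *
crop(optics.capture("top"),245,150,365,235,6,"topc.png")
crop(optics.capture("scene"),290,190,420,280,6,"scenec.png")
E
```

```text
(no output)
```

View pics/topc.png

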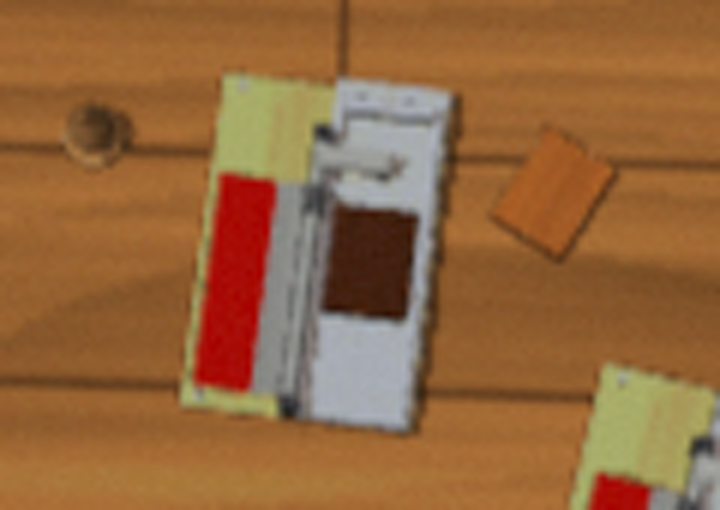

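View pics/scenec.png

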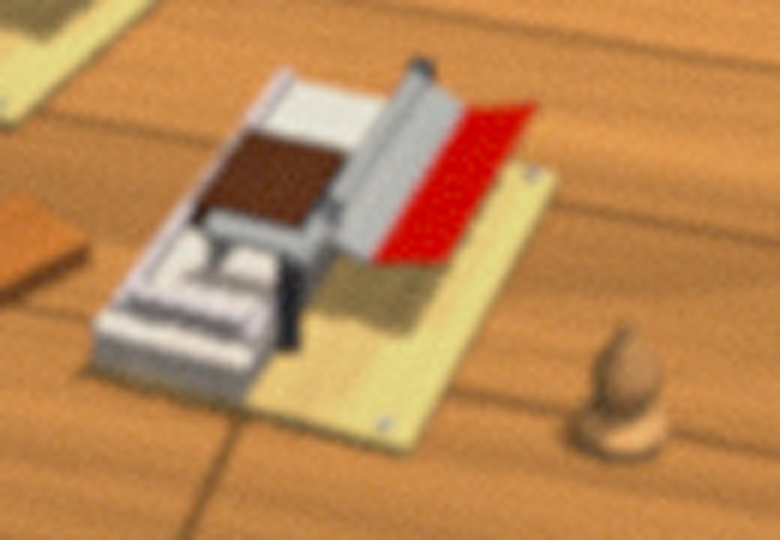

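The crops show the jig meant: red bar on the left, dark coupon in the channel at crop (370,262), short of the nose at (390,165). The stop is at the far end. I'll measure it with masks in both views.

```bash
cat > meas.py <<'E'
from h import *
def quad(m):
    cs,_=cv2.findContours(m.astype(np.uint8),cv2.RETR_EXTERNAL,cv2.CHAIN_APPROX_NONE)
    c=max(cs,key=cv2.contourArea); return c,cv2.minAreaRect(c)
def masks(c,box):
    u0,v0,u1,v1=box; hsv=cv2.cvtColor(c["pixels"],cv2.COLOR_RGB2HSV).astype(int); R,G,B=[c["pixels"][:,:,i].astype(int) for i in range(3)]
    w=np.zeros(R.shape,bool); w[v0:v1,u0:u1]=1
    return w&(R>150)&(G<60)&(B<60), w&(R<110)&(R-B>25)&(R-G>15), w&(hsv[...,0]>22)&(hsv[...,0]<34)&(hsv[...,1]>70)&(R>120)
E
python3 - <<'E'
from meas import *
for n,box in (("top",(270,155,325,228)),("scene",(300,195,390,268))):
    c=optics.capture(n); r,b,y=masks(c,box)
    for nm,m,z in (("red",r,.042),("coupon",b,.038),("foot",y,.008)):
        k,rect=quad(m); M=cv2.moments(m.astype(np.uint8),True); u=(M["m10"]/M["m00"],M["m01"]/M["m00"])
        print(n,nm,m.sum(),np.round(u,1),"centroid",ray(c,*u,z).round(4))
        pts=np.array([ray(c,*p[0],z)[:2] for p in k])
        r2=cv2.minAreaRect((pts*1000).astype(np.float32)); print("   world rect mm",np.round(r2[0],1),np.round(r2[1],1),round(r2[2],1))
        print("   box",cv2.boxPoints(r2).round(0).tolist())
E
```

```text
top red 316 [283.8 196.5] centroid [0.5171 0.0983 0.042 ]
   world rect mm [517.4  98.5] [ 29.8 114.9] 84.6
   box [[459.0, 89.0], [573.0, 78.0], [576.0, 108.0], [462.0, 119.0]]
top coupon 368 [307.9 193. ] centroid [0.5315 0.0202 0.038 ]
   world rect mm [530.5  26.2] [45.2 58.3] 85.6
   box [[500.0, 6.0], [558.0, 1.0], [561.0, 47.0], [503.0, 51.0]]
top foot 342 [287.6 178.7] centroid [0.5832 0.0904 0.008 ]
   world rect mm [602.8  83.7] [61.6 69.2] 84.2
   box [[565.0, 57.0], [634.0, 50.0], [640.0, 111.0], [571.0, 118.0]]
scene red 274 [365.2 220.7] centroid [0.5231 0.0956 0.042 ]
   world rect mm [520.1  95.9] [ 23.1 120.5] 84.4
   box [[459.0, 90.0], [579.0, 79.0], [581.0, 102.0], [461.0, 113.0]]
scene coupon 247 [336.1 221.4] centroid [0.5412 0.0289 0.038 ]
   world rect mm [534.7  24.2] [42.5 55.3] 85.2
   box [[505.0, 5.0], [560.0, 1.0], [564.0, 43.0], [509.0, 48.0]]
scene foot 419 [357.9 240.9] centroid [0.5611 0.0886 0.008 ]
   world rect mm [549.9  99.6] [ 32.7 180.5] 84.2
   box [[458.0, 93.0], [638.0, 74.0], [641.0, 107.0], [462.0, 125.0]]
```

Fit so far, in mm:

| Item | Value | Check |
|---|---|---|
| Jig origin | about (572.5, 57) | from the bar centre |
| Yaw | about -5.6° | from the red, coupon and foot edges |
| Coupon centre | jig (-38, -35) | matches channel y = -34 |
| Foot's far-left corner | predicted (644, 113), seen about (641, 110) | within a few mm |

I'll travel at height first, then refine.

>>> {"method": "arm_command", "body": {
  "increments": [
    [[0,0,0],[0.1,-0.1,0],1],
    [[0,0,0],[0.2,-0.2,0],1],
    [[0,0,0],[0.3,-0.3,0],1],
    [[0,0,0],[0.4,-0.4,0],0.9],
    [[0,0,0],[0.5,-0.5,0],0.9],
    [[0,0,0],[0.6,-0.6,0],0.8],
    [[0,0,0],[0.7,-0.7,0],0.8],
    [[0,0,0],[0.8,-0.8,0],0.7],
    [[0,0,0],[0.9,-0.9,0],0.7],
    [[0,0,0],[1,-1,0],0.61]
  ]
}}

```text
time_s: 1.13
tool_pos: [0.3145, -0.4311, 0.2226]
eef_rot: [180.0, -0.0, 25.2]
ft_force: [0.5, -0.3, -0.2]
opening: 0.0603
```

>>> {"method": "arm_command", "body": {
  "increments": [
    [[0,0,0],[0.1,-0.1,0],0.61],
    [[0,0,0],[0.2,-0.2,0],0.61],
    [[0,0,0],[0.3,-0.3,0],0.61],
    [[0,0,0],[0.4,-0.4,0],0.61],
    [[0,0,0],[0.5,-0.5,0],0.61],
    [[0,0,0],[0.6,-0.6,0],0.61],
    [[0,0,0],[0.7,-0.7,0],0.61],
    [[0,0,0],[0.8,-0.8,0],0.61],
    [[0,0,0],[0.9,-0.9,0],0.61],
    [[0,0,0],[1,-1,0],0.61]
  ]
}}

```text
time_s: 1.97
tool_pos: [0.3623, -0.2981, 0.2225]
eef_rot: [180.0, -0.0, 25.2]
ft_force: [-0.5, 0.1, -0.4]
opening: 0.0534
```

>>> {"method": "arm_command", "body": {
  "increments": [
    [[0,0,0],[0.1,-0.1,0],0.61],
    [[0,0,0],[0.2,-0.2,0],0.61],
    [[0,0,0],[0.3,-0.3,0],0.61],
    [[0,0,0],[0.4,-0.4,0],0.61],
    [[0,0,0],[0.5,-0.5,0],0.61],
    [[0,0,0],[0.6,-0.6,0],0.61],
    [[0,0,0],[0.7,-0.7,0],0.61],
    [[0,0,0],[0.8,-0.8,0],0.61],
    [[0,0,0],[0.9,-0.9,0],0.61],
    [[0,0,0],[1,-1,0],0.61]
  ]
}}

```text
time_s: 2.8
tool_pos: [0.41, -0.165, 0.2226]
eef_rot: [180.0, -0.0, 25.2]
ft_force: [0.1, -0.5, -0.1]
opening: 0.0531
```

>>> {"method": "arm_command", "body": {
  "increments": [
    [[0,0,0],[0.1,-0.1,0],0.61],
    [[0,0,0],[0.2,-0.2,0],0.61],
    [[0,0,0.05],[0.3,-0.3,0],0.61],
    [[0,0,0.1],[0.4,-0.4,0],0.61],
    [[0,0,0.15],[0.5,-0.5,0],0.61],
    [[0,0,0.2],[0.6,-0.6,0],0.61],
    [[0,0,0.25],[0.7,-0.7,0],0.61],
    [[0,0,0.3],[0.8,-0.8,0],0.61],
    [[0,0,0.34],[0.9,-0.9,0],0.61],
    [[0,0,0.34],[1,-1,0],0.61]
  ]
}}

```text
time_s: 3.63
tool_pos: [0.4577, -0.0319, 0.2226]
eef_rot: [180.0, -0.0, -5.6]
ft_force: [-0.9, 0.7, -0.6]
opening: 0.0535
```

```bash
python3 - <<'E'
from h import *
s=arm.sense(); print(s)
c=optics.capture("scene"); cv2.imwrite("pics/s1.png",c["pixels"][:,:,::-1])
c=optics.capture("top"); crop(c,200,120,360,240,5,"t1.png")
E
```

```text
{'time_s': 3.6333, 'q': array([-1.38501789e+01, -1.08256899e+01,  1.11197867e+02, -1.71687692e-03,
        7.96210114e+01,  8.17384775e+01]), 'qd': array([ 2.13928306e+01,  6.75954478e+00, -5.73095000e+00, -1.54062188e-02,
       -9.87978763e-01,  1.62231742e+01]), 'joint_torque': array([-1.82038922e+00, -3.03675878e+01, -3.83589649e+01,  5.67098649e-02,
       -5.81326109e-03,  3.72796124e-01]), 'tool_pos': array([ 0.45771901, -0.03190838,  0.22256035]), 'eef_rot': array([ 1.79997350e+02, -6.49822567e-03, -5.58834698e+00]), 'ft_force': array([-0.93617097,  0.66730731, -0.62944031]), 'wrist_torque': array([0.06252289, 0.01271605, 0.04373158]), 'opening': 0.053454973155903675}
```

View pics/s1.png

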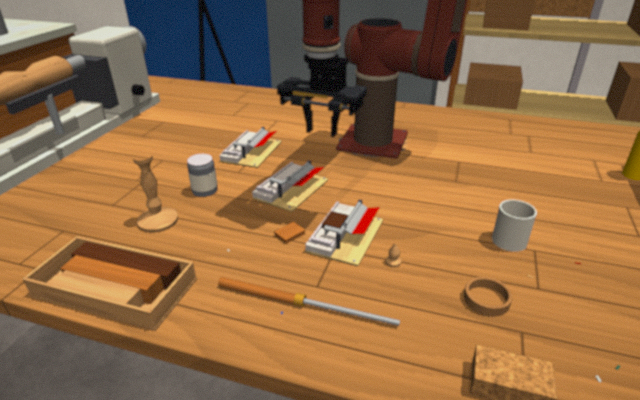

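View pics/t1.png

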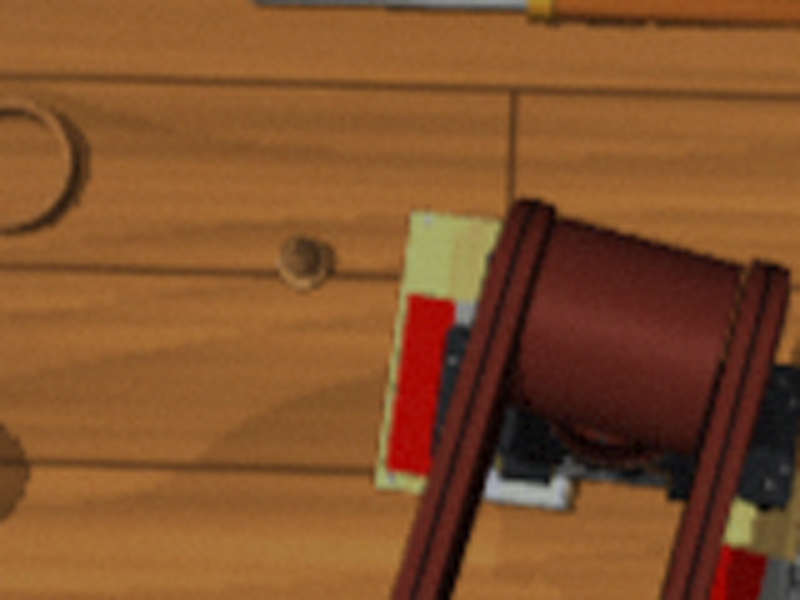

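>>> {"method": "arm_command", "body": {
  "increments": [
    [[0,0,0],[0.02,-0.1,0],0.61],
    [[0,0,0],[0.04,-0.2,0],0.61],
    [[0,0,0],[0.06,-0.3,0.1],0.61],
    [[0,0,0],[0.08,-0.4,0.2],0.61],
    [[0,0,0],[0.1,-0.5,0.4],0.61],
    [[0,0,0],[0.12,-0.7,0.6],0.61],
    [[0,0,0],[0.15,-0.85,0.8],0.61],
    [[0,0,0],[0.18,-1,1],0.61],
    [[0,0,0],[0.18,-1,1],0.61],
    [[0,0,0],[0.18,-1,1],0.61]
  ]
}}

```text
time_s: 4.57
tool_pos: [0.4833, 0.0654, 0.1203]
eef_rot: [180.0, 0.3, -5.3]
ft_force: [1.0, 0.4, 1.1]
opening: 0.0531
```

```bash
python3 - <<'E'
from h import *
c=optics.capture("scene"); crop(c,270,130,430,250,5,"s2.png")
s=arm.sense(); print(s["tool_pos"],s["eef_rot"],s["opening"])
a=np.radians(-5.6);x=np.array([np.cos(a),np.sin(a),0]);y=np.array([-x[1],x[0],0]);o=np.array([.5725,.057,0])
p=s["tool_pos"]; print("jig",(p-o)@x,(p-o)@y)
for sg in (34,-34):
    t=p+y*sg/1000; print("tip",proj(c,t).round(1),"crop",((proj(c,t)-[270,130])*5).round(0))
E
```

```text
[0.48444084 0.06479671 0.12183379] [ 1.79972067e+02  1.05529458e-01 -5.34026765e+00] 0.05320466245958348
jig -0.08839971825512741 -0.0008335701171787412
tip [371.6 184.7] crop [508. 274.]
tip [344.5 179.1] crop [372. 245.]
```

View pics/s2.png

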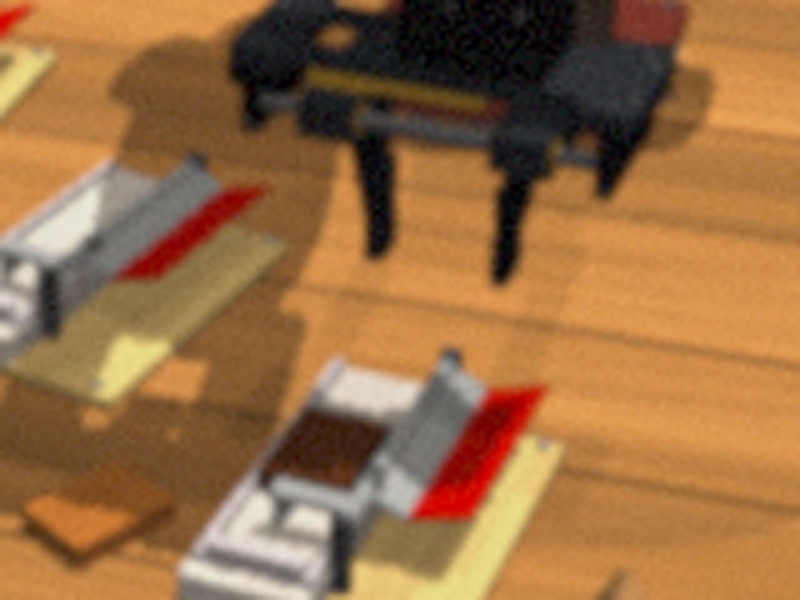

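Both tips are visible, at crop (377,255) and (502,280). They sit slightly closer together than I assumed, so I'll widen the opening to 0.66. The arm is aligned at jig x -88. Descending to just above the bar.

>>> {"method": "arm_command", "body": {
  "increments": [
    [[0,0,0],[0,0,0.1],0.66],
    [[0,0,0],[0,0,0.2],0.66],
    [[0,0,0],[0,0,0.3],0.66],
    [[0,0,0],[0,0,0.4],0.66],
    [[0,0,0],[0,0,0.5],0.66],
    [[0,0,0],[0,0,0.6],0.66],
    [[0,0,0],[0,0,0.65],0.66],
    [[0,0,0],[0,0,0.67],0.66],
    [[0,0,0],[0,0,0.67],0.66],
    [[0,0,0],[0,0,0.67],0.66]
  ]
}}

```text
time_s: 5.45
tool_pos: [0.4853, 0.0646, 0.0557]
eef_rot: [-180.0, -0.0, -5.4]
ft_force: [1.0, 0.4, 0.2]
opening: 0.0574
```

```bash
cat > look.py <<'E'
from h import *
import sys
c=optics.capture("scene"); crop(c,290,170,400,260,7,sys.argv[1]+".png")
s=arm.sense(); print(s["time_s"],s["tool_pos"],s["eef_rot"],s["opening"],s["ft_force"])
a=np.radians(-5.6);x=np.array([np.cos(a),np.sin(a),0]);y=np.array([-x[1],x[0],0]);o=np.array([.5725,.057,0])
p=s["tool_pos"]; print("jig",(p-o)@x,(p-o)@y)
E
python3 look.py s3
```

```text
5.5 [0.48554622 0.06459839 0.05598713] [-1.79995655e+02 -5.06115000e-02 -5.39944228e+00] 0.05770725134805492 [-0.09255974  0.74643955  0.50870477]
jig -0.08728025899213546 -0.0009230804435429481
```

View pics/s3.png

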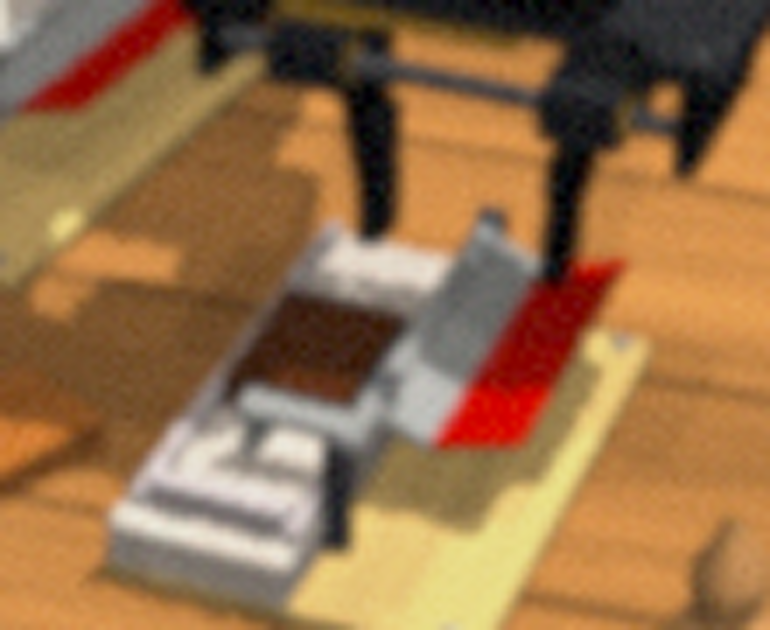

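The bar finger is just above the near part of the red bar, at crop (560,275). The channel finger is over the floor behind the coupon, at (375,235). Pressing down.

>>> {"method": "arm_command", "body": {
  "increments": [
    [[0,0,0],[0,0,0.03],0.66],
    [[0,0,0],[0,0,0.06],0.66],
    [[0,0,0],[0,0,0.1],0.66],
    [[0,0,0],[0,0,0.13],0.66],
    [[0,0,0],[0,0,0.16],0.66],
    [[0,0,0],[0,0,0.19],0.66],
    [[0,0,0],[0,0,0.22],0.66],
    [[0,0,0],[0,0,0.25],0.66],
    [[0,0,0],[0,0,0.27],0.66],
    [[0,0,0],[0,0,0.27],0.66]
  ]
}}

```text
time_s: 6.33
tool_pos: [0.4855, 0.0635, 0.0289]
eef_rot: [179.9, -0.0, -5.4]
ft_force: [-3.2, -4.8, 8.1]
opening: 0.0576
```

```bash
python3 look.py s4
```

```text
6.3833 [0.4855634  0.06357759 0.02911661] [ 1.79910260e+02 -3.56802445e-02 -5.38727129e+00] 0.057444212695255854 [-3.21193603 -5.43182026  9.12110986]
jig -0.0871635482097697 -0.0019373295835695015
```

View pics/s4.png

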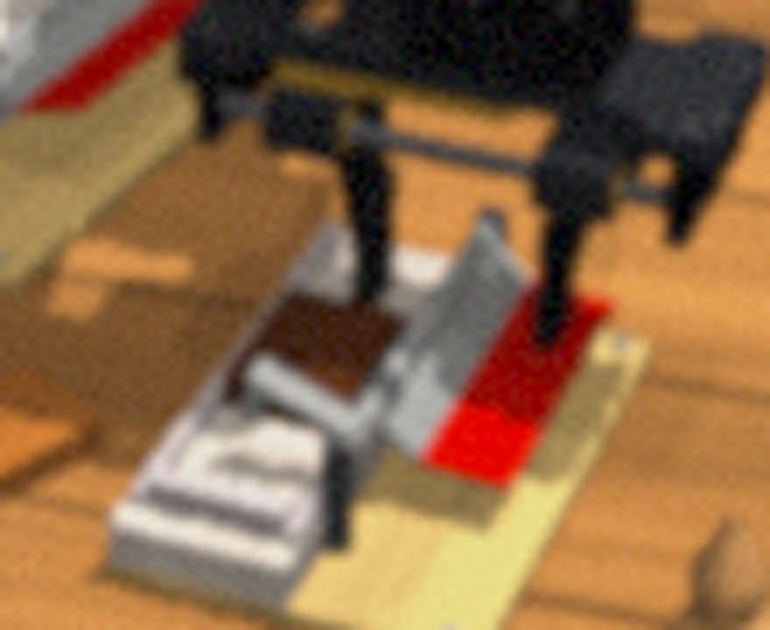

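The clip is clearly open: its nose arm is raised at (300,390) and Fz is about 9 N. The channel finger is down behind the coupon at (370,295). Pushing.

>>> {"method": "arm_command", "body": {
  "increments": [
    [[0,0,0],[0.05,0,0],0.66],
    [[0,0,0],[0.1,0,0],0.66],
    [[0,0,0],[0.15,0,0],0.66],
    [[0,0,0],[0.2,0,0],0.66],
    [[0,0,0],[0.25,0,0],0.66],
    [[0,0,0],[0.3,0,0],0.66],
    [[0,0,0],[0.35,0,0],0.66],
    [[0,0,0],[0.4,0,0],0.66],
    [[0,0,0],[0.45,0,0],0.66],
    [[0,0,0],[0.5,0,0],0.66]
  ]
}}

```text
time_s: 7.22
tool_pos: [0.5338, 0.0604, 0.0283]
eef_rot: [-180.0, 0.2, -5.4]
ft_force: [-5.4, 0.8, 6.5]
opening: 0.0573
```

```bash
python3 look.py s5
```

```text
7.2667 [0.53489026 0.06026308 0.02853287] [-1.79959095e+02  8.84954782e-02 -5.40419204e+00] 0.05784908337807676 [-4.29349463  0.60677399  6.24229365]
jig -0.03774866415615603 -0.0004225601050709959
```

View pics/s5.png

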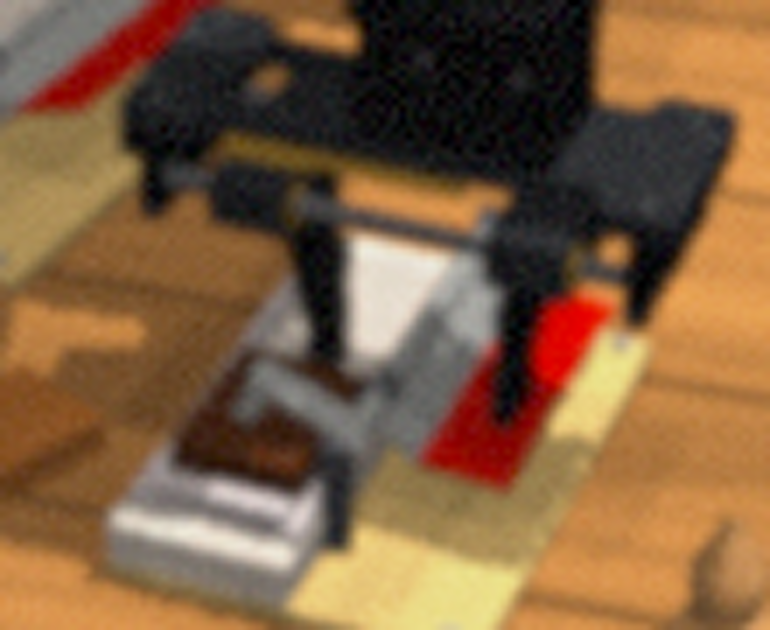

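The coupon, at crop (270,420), is under the raised nose, with roughly 10 mm left to the stop.

>>> {"method": "arm_command", "body": {
  "increments": [
    [[0,0,0],[0.02,0,0],0.66],
    [[0,0,0],[0.04,0,0],0.66],
    [[0,0,0],[0.06,0,0],0.66],
    [[0,0,0],[0.08,0,0],0.66],
    [[0,0,0],[0.09,0,0],0.66],
    [[0,0,0],[0.1,0,0],0.66],
    [[0,0,0],[0.11,0,0],0.66],
    [[0,0,0],[0.12,0,0],0.66],
    [[0,0,0],[0.13,0,0],0.66],
    [[0,0,0],[0.13,0,0],0.66]
  ]
}}

```text
time_s: 8.1
tool_pos: [0.5451, 0.0592, 0.0281]
eef_rot: [-180.0, 0.4, -5.4]
ft_force: [-10.5, 0.9, 10.8]
opening: 0.057
```

```bash
python3 look.py s6
```

```text
8.15 [0.54511159 0.05924145 0.02803925] [-179.9813103     0.3561205    -5.41020858] 0.05758578569221961 [-9.52162725  0.74843132 10.14183533]
jig -0.02747642385687049 -0.0004418910358524746
```

View pics/s6.png

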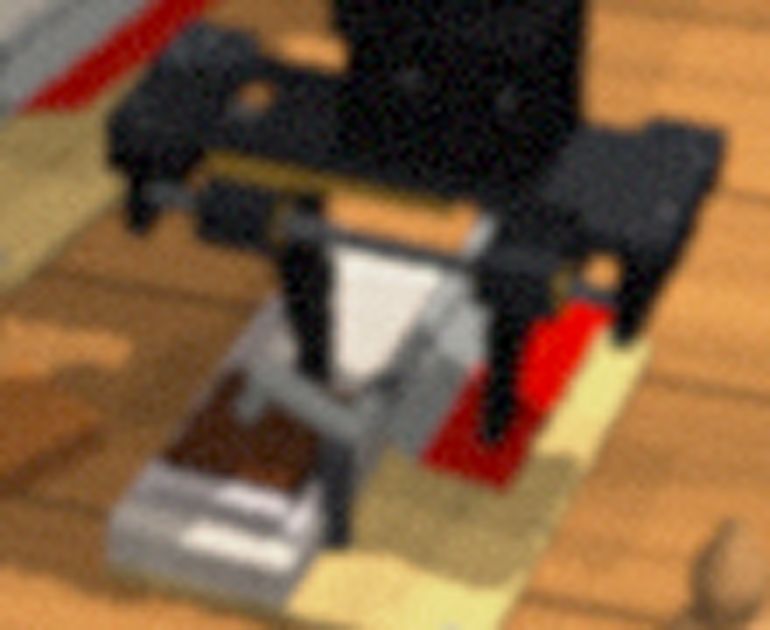

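>>> {"method": "arm_command", "body": {
  "increments": [
    [[0,0,0],[0.01,0,0],0.66],
    [[0,0,0],[0.02,0,0],0.66],
    [[0,0,0],[0.03,0,0],0.66],
    [[0,0,0],[0.04,0,0],0.66],
    [[0,0,0],[0.05,0,0],0.66],
    [[0,0,0],[0.05,0,0],0.66],
    [[0,0,0],[0.05,0,0],0.66],
    [[0,0,0],[0.05,0,0],0.66],
    [[0,0,0],[0.05,0,0],0.66],
    [[0,0,0],[0.05,0,0],0.66]
  ]
}}

```text
time_s: 8.98
tool_pos: [0.5456, 0.0591, 0.0275]
eef_rot: [180.0, 0.9, -5.4]
ft_force: [-24.1, 1.3, 23.8]
opening: 0.0572
```

```bash
python3 look.py s7
```

```text
9.0333 [0.54555957 0.0590489  0.02744605] [179.98180491   0.9237489   -5.4414619 ] 0.057424017880099064 [-25.39834488   2.51529555  23.74078577]
jig -0.02701179633720378 -0.0005898049828080163
```

View pics/s7.png

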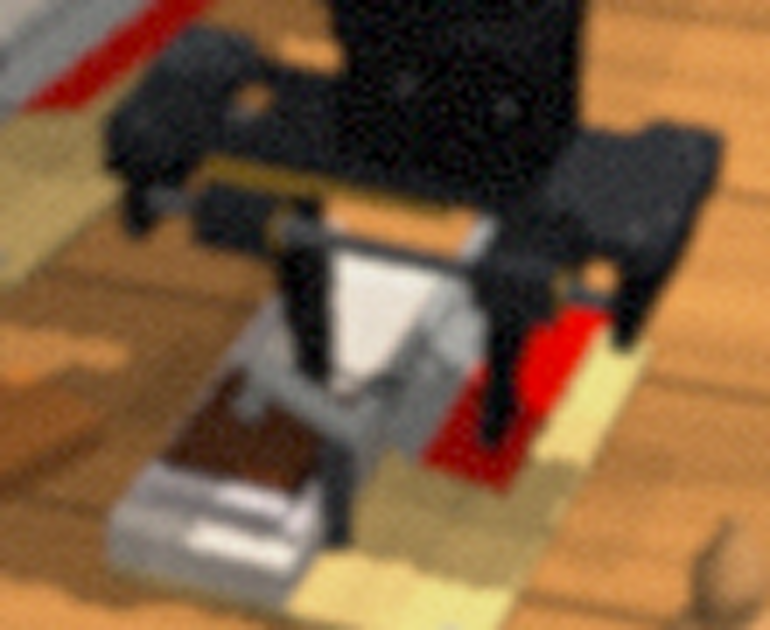

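Home against the stop: Fx rose to 25 N for only 0.5 mm of travel. I'll back the pusher off while still holding the bar, then lift.

>>> {"method": "arm_command", "body": {
  "increments": [
    [[0,0,0],[-0.03,0,0],0.66],
    [[0,0,0],[-0.06,0,0],0.66],
    [[0,0,0],[-0.09,0,0],0.66],
    [[0,0,0],[-0.12,0,0],0.66],
    [[0,0,0],[-0.15,0,0],0.66],
    [[0,0,0],[-0.18,0,0],0.66],
    [[0,0,0],[-0.21,0,0],0.66],
    [[0,0,0],[-0.24,0,0],0.66],
    [[0,0,0],[-0.25,0,0],0.66],
    [[0,0,0],[-0.25,0,0],0.66]
  ]
}}

```text
time_s: 9.87
tool_pos: [0.5307, 0.0607, 0.0302]
eef_rot: [-179.9, -0.4, -5.4]
ft_force: [3.0, 0.1, 6.0]
opening: 0.0576
```

>>> {"method": "arm_command", "body": {
  "increments": [
    [[0,0,0],[0,0,-0.03],0.66],
    [[0,0,0],[0,0,-0.06],0.66],
    [[0,0,0],[0,0,-0.09],0.66],
    [[0,0,0],[0,0,-0.12],0.66],
    [[0,0,0],[0,0,-0.16],0.66],
    [[0,0,0],[0,0,-0.2],0.66],
    [[0,0,0],[0,0,-0.3],0.66],
    [[0,0,0],[0,0,-0.45],0.66],
    [[0,0,0],[0,0,-0.7],0.66],
    [[0,0,0],[0,0,-0.9],0.66]
  ]
}}

```text
time_s: 10.7
tool_pos: [0.5276, 0.0605, 0.12]
eef_rot: [180.0, 0.0, -5.4]
ft_force: [0.0, -0.8, 1.4]
opening: 0.0574
```

```bash
python3 look.py s8
```

```text
10.75 [0.53068868 0.06049676 0.12472125] [-179.97844114   -0.38670032   -5.39328239] 0.057374591918505025 [ 3.61129883 -0.15865027  2.36834018]
jig -0.04195299828149558 -0.000599994247441853
```

View pics/s8.png

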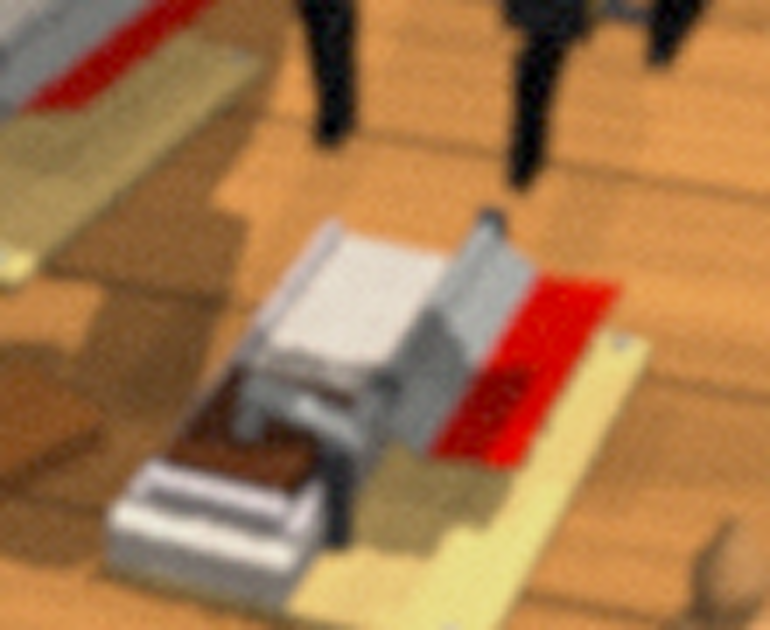

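Sprung back, with the nose resting on the coupon at crop (260,420). I'll draw well clear and check from above.

>>> {"method": "arm_command", "body": {
  "increments": [
    [[0,0,0],[0,0,-0.2],0.66],
    [[0,0,0],[0,0,-0.4],0.66],
    [[0,0,0],[0,0.1,-0.6],0.66],
    [[0,0,0],[0,0.2,-0.8],0.66],
    [[0,0,0],[0,0.4,-0.9],0.66],
    [[0,0,0],[0,0.6,-0.9],0.66],
    [[0,0,0],[0,0.8,-0.9],0.66],
    [[0,0,0],[0,1,-0.9],0.66],
    [[0,0,0],[0,1,-0.9],0.66],
    [[0,0,0],[0,1,-0.9],0.66]
  ]
}}

```text
time_s: 11.58
tool_pos: [0.5183, -0.0396, 0.2089]
eef_rot: [-180.0, -0.0, -5.5]
ft_force: [-0.4, -0.0, 1.1]
opening: 0.0576
```

>>> {"method": "arm_command", "body": {
  "increments": [
    [[0,0,0],[-0.1,0.1,0],0.66],
    [[0,0,0],[-0.2,0.2,0],0.66],
    [[0,0,0],[-0.3,0.3,0],0.66],
    [[0,0,0],[-0.4,0.4,0],0.66],
    [[0,0,0],[-0.5,0.5,0],0.66],
    [[0,0,0],[-0.6,0.6,0],0.66],
    [[0,0,0],[-0.7,0.8,0],0.66],
    [[0,0,0],[-0.8,1,0],0.66],
    [[0,0,0],[-0.8,1,0],0.66],
    [[0,0,0],[-0.8,1,0],0.66]
  ]
}}

```text
time_s: 12.42
tool_pos: [0.4287, -0.1317, 0.2087]
eef_rot: [-180.0, -0.0, -5.5]
ft_force: [-0.4, 0.2, 0.9]
opening: 0.0576
```

```bash
python3 look.py s9; python3 - <<'E'
from meas import *
c=optics.capture("top"); crop(c,235,140,365,237,6,"t9.png")
a=np.radians(-5.6);x=np.array([np.cos(a),np.sin(a)]);y=np.array([-x[1],x[0]]);o=np.array([.5725,.057])
r,b,_=masks(c,(270,155,325,228)); k,_=quad(b)
P=np.array([ray(c,*p[0],.038)[:2]-o for p in k])*1000
print("coupon jig x",(P@x).min(),(P@x).max(),"y",(P@y).min(),(P@y).max())
E
```

```text
12.4667 [ 0.42912036 -0.13118626  0.20873442] [-1.79983277e+02 -3.94141906e-02 -5.49182681e+00] 0.057289953633869184 [-0.67846288 -0.159437    0.22911024]
jig -0.12433158362436846 -0.20127952038086677
coupon jig x -17.0104546636264 41.95250433574871 y -57.81295622766717 -13.538431775843785
```

View pics/t9.png

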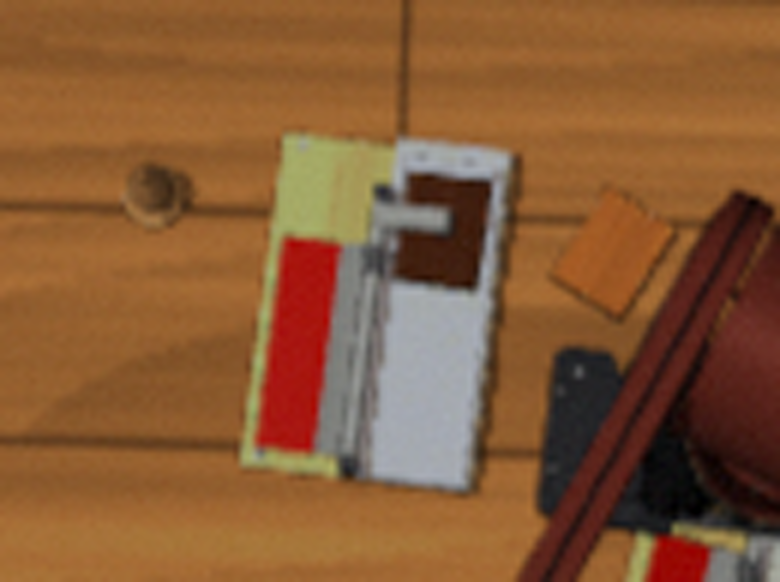

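View pics/s9.png

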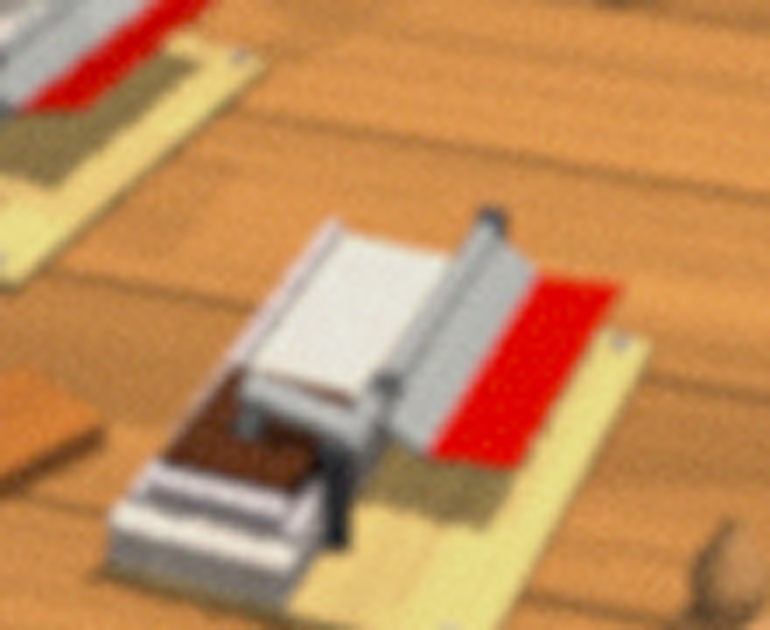

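```bash
python3 -c "
from workcell import arm
print(arm.job_done())"
```

```text
the job is handed in; nothing more can be done
None
```

I loaded the coupon and handed the job in at about 12.5 s. `job_done` gives no verdict, so success rests on the checks below.

**What I did:** I picked the left-most of the three jigs. One fingertip pressed the red bar down, with the tips at about 28 mm and 6–10 N on the tool. The other pushed the coupon about 50 mm under the raised nose to the stop. I then backed the pusher off 15 mm with the bar still held, released the clip and drew clear.

**Last checks:**
- **Against the stop:** at the end of the push the force along the channel rose from 10 to 25 N for only 0.5 mm of travel. The final pictures show no gap between coupon and stop.
- **Clip:** the nose rests on the coupon and the bar is part-way up. I judged this by eye and did not measure the clip angle or the nose force.
- **Position:** the top view puts the coupon's centre at about jig x = +12.5, y = -35.7 mm. That is inside the allowed limits but about 2.5 mm short of the nominal +15. The likely cause is my 2–3 mm uncertainty in the jig's position, since the force showed solid contact.
- **Bystanders:** the spare and finial look unmoved. I did not check the others after the move, but the arm stayed clear of them.

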